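# Turn over the reversible block of a dry-bath heater

## Task

Change the heater over to its large tubes: lift the reversible metal block off the heater's two pins, turn it over so that its blue face with the two large wells is on top, and seat it gently back on the pins, lying fully down and level. The orange-lipped stand may be used to stand the block on end while you change your grip. Do not disturb the jar, flask, tube and roll of tape standing about, and let go of the block at the end.

Things in the scene. Friction and masses are not known exactly. Their poses are not given: they have to be found in the camera images.
- block_center (a point): centre of the loose reversible block, 56 mm (its x) by 110 mm (y) by 22 mm (z), 0.18 kg. Its +z face, bare aluminium with six small wells, starts on top; its -z face, blue with two large wells, must end on top. The plain sides 56 mm apart can be gripped firmly anywhere, near the end on the gripper's side if it is tilted. They overhang the heater's platen by 7 mm.
- heater: fixed dry-bath heater, origin under its centre, z up, display on its -x side: housing 124 x 156 mm, 36 mm high, raised platen 42 mm (x) by 96 mm (y), top 64 mm up. At the start the block lies on the platen, axes parallel to the heater's, centre 75 mm up. Seated turned over, its x axis points along the heater's x again, its y and z against the heater's.
- platen (a point): centre of the platen's top; heater's axes. The seated block's centre is 11 mm above it, +/- 1 mm sideways.
- wide_pin (a point): foot of the heater's wide brass pin (10 mm diameter, 13 mm high, top 4 mm tapered), at x = +14, y = +38 mm from the platen centre; it does not go into a narrow hole
- narrow_pin (a point): foot of the heater's narrow brass pin (6 mm diameter, 13 mm high, top 4 mm tapered), at x = -14, y = -38 mm from the platen centre
- hole_wide_a (a point): half-way down the wide hole at block x = +14, y = +38 mm (on the wide pin at the start)
- hole_wide_b (a point): half-way down the wide hole at block x = +14, y = -38 mm (on the wide pin when the block is turned over)
- hole_narrow_a (a point): half-way down the narrow hole at block x = -14, y = +38 mm (on the narrow pin when the block is turned over)
- stand: fixed stand, black foot 100 x 90 mm, orange channel; origin under its centre, z up. The channel runs along x (44 mm long, open ends), is 29 mm wide (along y), about 55 mm at its lips; floor 8 mm, lips about 45 mm above the origin. The block stands in it upright on either end, its 22 mm thickness across the channel, its 56 mm width along it.
- slot (a point): centre of the channel's floor, 8 mm above the stand's underside; a block standing on end has its centre 55 mm above it
- block: the same block; origin at the centre of its blue face, 11 mm from block_center, same axes. Two wide holes (12 mm) go right through it at x = +14, y = +38 and -38 mm, two narrow ones (8 mm) at x = -14, y = +38 and -38 mm. So turned end over end (about its x axis) it fits the pins again; rolled about its y axis it does not, unless also spun half round.
- jar: amber jar, blue cap, 56 mm wide, 80 mm high, origin under its centre; leave alone
- flask: small stoppered flask, 51 mm wide, 101 mm high, origin under its centre; leave alone
- tube: standing tube with a blue cap, 34 mm wide, 116 mm high, origin under its centre; leave alone
- tape: roll of teal tape, 52 mm wide, 19 mm high, origin under its centre; leave alone
Mind the look-alikes: they are no part of the job. What is shaped like the block but turquoise is not meant.

How it is judged:
By the outcome, as a careful person would: the job done as asked, in the order asked, and still so for the second after the job is handed in, with the robot touching nothing.
It also fails if it takes over 62 s, if anything falls off the work surface, if the arm or the gripper's body presses on something with over 40 N, if the wrist force passes 120 N, or if a joint passes its speed limit or range.

## Robot

A 6-joint arm with a two-finger parallel gripper is mounted at the origin on a cart in front of the work surface, level with it; the furniture and walls round the work are solid. World frame = base frame: x ahead of the robot, y to its left, z up, the work surface at z = 0. Lengths are in m, angles in rad, forces in N, time in s.
With the tool pointing down it reaches from about 0.375 to 0.825 m from the base axis. Payload 5.5 kg.
Tool frame: the origin (TCP) lies midway between the tips of the shut fingers; the grasp point (between the pads) lies 19 mm behind it; z points along the fingers, y is the line along which they close (so a half turn about z gives the same grasp; the last joint's range is limited). The gripper opens to 85 mm and grips with 20 to 120 N. Pads are 22 mm wide; open, the fingers measure 114 mm over their backs; the gripper's body (76 mm by 85 mm) begins 54 mm behind the grasp point. The pads swing forward as they close: fully open they stand 13 mm farther back than shut.
Start: joints at [-1.259, 0.314, -0.047, 1.21, 0, 1.571], TCP at [0.184, -0.571, 0.231] pointing down, gripper open.
Joint ranges: [-2.67, 2.67], [-0.69, 1.73], [-1.03, 1.25], [-2.08, 2.16], [-1.42, 1.45], [-3.14, 3.14]. Speed limits (rad/s): [2.39, 2.39, 3.01, 3.14, 3.14, 3.14].

## Interface

Orientations are given as a rotation vector (axis times angle).
In Python, from station import monitor, cams, order gives the robot as it stands.
- The arm moves only by the shell command python3 -m pendant 'ROWS' [FORCE]. ROWS is JSON, one flat list of numbers, 7 for each row, row after row: the opening in per cent of the stroke, from 0 (shut) to 100 (fully open), then the shift along the world's x, y, z in mm, then the turn, a rotation vector about the world's x, y, z in rad. In form: [claw, tx, ty, tz, wx, wy, wz, claw, tx, ty, tz, wx, wy, wz, ...]. A call has 1 to 12 rows; each row shifts and turns the commanded pose from where the row before left it; what a row does not reach is not made up. A row lasts 1/12 s, in which the tool goes at most 41.7 mm and 7.16 degrees, less where a joint would pass 70% of its speed; a pose out of reach is approached as far as the arm can. A call with a gripper value outside its range is refused whole. The fingers move at their own pace and stop on an object; FORCE is the grip in N (left out, the last holds). Time passes only in rows, so rows that do not move let the fingers close. It gives the time, the measured TCP pose, the force, the opening and the grip force at its end, in the units of the state.
- monitor.observe(): the state, without advancing time (a new reading comes with each control period).
- cams.capture(name): name is "side" or "top"; returns the picture (420x560x3 uint8, red, green, blue); there is no depth.
- cams.camera_model(name): a dict with "fovy" (degrees; the focal length in pixels is half the picture's height over the tangent of half this angle, whatever the lens; pixels are square), "cx", "cy" (the principal point, pixels), "camera_from_world" (4x4, takes a point from world to camera coordinates). Camera axes: x right, y down, z forward; pixel columns grow to the right and rows downward; lengths in m; the calibration is good to about 2 mm. A picture is of the moment at which its call begins. camera_model takes no time and is no camera call.
- order.close_job(): hands the job in; it is judged then, once.
The state is a dict: "t": time; "qpos": joint angles; "dq": joint speeds; "effort": joint torques, N m; "position": TCP position; "eef_rot": TCP orientation; "ft_force": force on the tool from outside, world axes, zero at the start; "moment": the same for the moment, N m; "opening": opening from 0.0 (shut) to 1.0 (fully open); "gripper_force": force on a finger pad.
Only numpy, scipy, OpenCV 4.12 (cv2) and the standard library are available. Lean on these libraries where they do the work, as an engineer would, in place of code of your own. Each camera call takes 0.05 s, during which the arm holds its last target. There are 200 camera calls.

## Working session

There is one attempt and no reset: what is moved stays moved. The work goes in short steps, Python scripts to look and compute and a shell command to move; the robot and the scene stay as the last step left them, time stands still between calls to the robot, and variables do not carry over. Pictures are saved under pics/ and viewed, at most 10 in all, crops included, and the job is handed in when it is done.

```bash
mkdir -p pics; python3 - <<'E'
from station import monitor,cams
import cv2,numpy as np
for n in("side","top"):
    im=cams.capture(n); cv2.imwrite(f"pics/{n}0.png",cv2.cvtColor(im,cv2.COLOR_RGB2BGR))
    m=cams.camera_model(n); print(n,m["fovy"],m["cx"],m["cy"]); print(np.round(m["camera_from_world"],4).tolist()); print(m.keys())
print(monitor.observe())
E
```

```text
side 42.91116192639097 279.86161754761764 203.4320753922663
[[-0.9952, -0.0967, -0.0136, 0.5378], [-0.0449, 0.5771, -0.8154, -0.0229], [0.0867, -0.8109, -0.5787, 1.4302], [0.0, 0.0, 0.0, 1.0]]
dict_keys(['fovy', 'cx', 'cy', 'camera_from_world'])
top 54.3076571634065 287.1544010713371 204.50198842001865
[[0.0161, -0.9993, 0.0333, 0.152], [-0.9837, -0.0218, -0.1785, 0.5624], [0.1791, -0.0299, -0.9834, 0.8367], [0.0, 0.0, 0.0, 1.0]]
dict_keys(['fovy', 'cx', 'cy', 'camera_from_world'])
{'t': 0.1, 'qpos': array([-1.25898601e+00,  3.14175898e-01, -4.79650054e-02,  1.21022103e+00,
       -1.31042480e-05,  1.57078777e+00]), 'dq': array([-0.00117408, -0.00118671,  0.00184033, -0.00122579, -0.00068464,
       -0.00065594]), 'effort': array([ 1.05444353e-03, -5.40767169e+01,  3.40541410e+01,  1.11542727e-02,
        9.56107965e-05,  3.12411387e-06]), 'position': array([ 0.1839044 , -0.57057041,  0.23051463]), 'eef_rot': array([-3.10196153e+00, -4.87582187e-01,  4.01984430e-04]), 'ft_force': array([-0.30908248, -0.16731655,  0.24665121]), 'moment': array([ 0.02383599, -0.02364122,  0.01306664]), 'gripper_force': 0.0, 'opening': 0.9973323810013586}
```

View pics/side0.png

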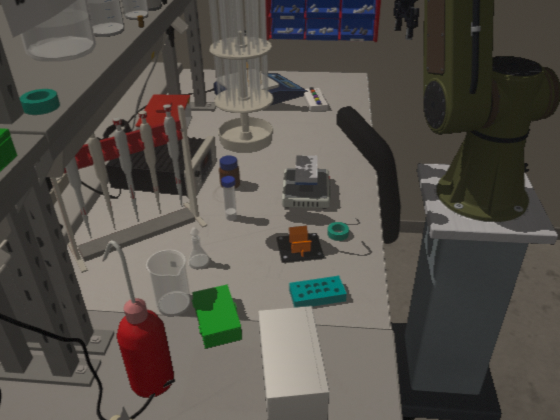

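View pics/top0.png

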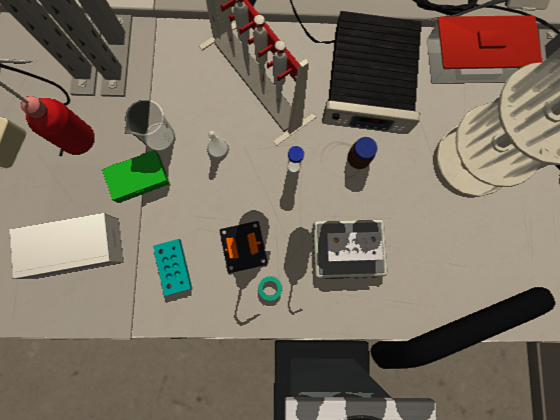

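The heater with the block is at about (350,248) in the top view and the stand at (243,247). The tape is at (270,290), the tube at (294,165), the jar at (362,152) and the flask at (217,145). The turquoise decoy is at (172,267). I'll zoom in.

```bash
python3 - <<'E'
import cv2,numpy as np
a=cv2.imread("pics/top0.png")[200:310,210:400]; b=cv2.imread("pics/side0.png")[145:265,260:360]
a=cv2.resize(a,None,fx=4,fy=4,interpolation=cv2.INTER_CUBIC); b=cv2.resize(b,None,fx=4.6,fy=4.6,interpolation=cv2.INTER_CUBIC)
cv2.imwrite("pics/ta.png",a); cv2.imwrite("pics/sb.png",b)
E
```

```text
(no output)
```

View pics/ta.png

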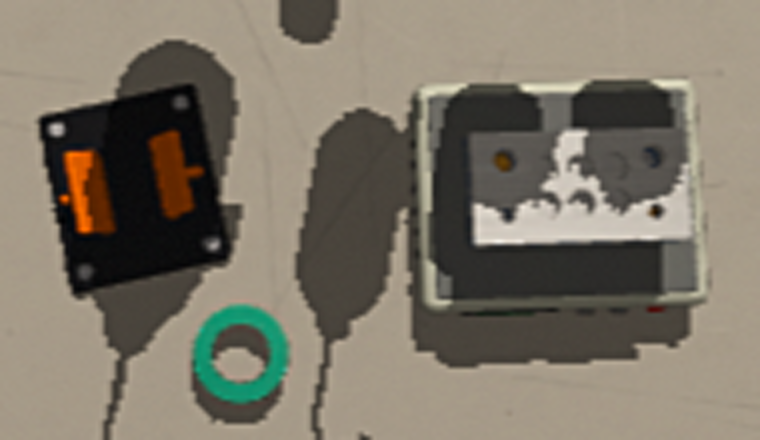

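View pics/sb.png

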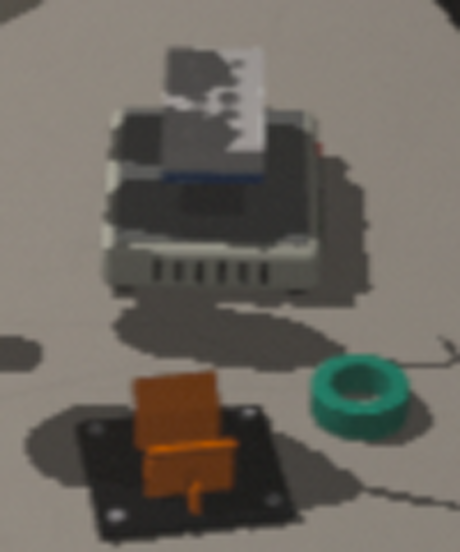

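```bash
cat > h.py <<'E'
import numpy as np
from station import monitor,cams
def ray(n,u,v):
    m=cams.camera_model(n); T=np.array(m["camera_from_world"]); f=210/np.tan(np.radians(m["fovy"]/2))
    d=T[:3,:3].T@np.array([(u-m["cx"])/f,(v-m["cy"])/f,1]); return -T[:3,:3].T@T[:3,3],d
def cast(n,u,v,z):
    o,d=ray(n,u,v); return (o+d*(z-o[2])/d[2])[:2]
def proj(n,p):
    m=cams.camera_model(n); T=np.array(m["camera_from_world"]); f=210/np.tan(np.radians(m["fovy"]/2))
    c=T[:3,:3]@p+T[:3,3]; return c[:2]/c[2]*f+[m["cx"],m["cy"]]
E
python3 - <<'E'
from h import *
np.set_printoptions(precision=4,suppress=True)
def rep(name,n,pts,z,off,s):
    P=np.array([cast(n,x/s+off[0],y/s+off[1],z) for x,y in pts]); c=P.mean(0)
    e=np.roll(P,-1,0)-P; print(name,P.tolist() if 0 else '',"c",c,"len",np.linalg.norm(e,axis=1),"ang",np.degrees(np.arctan2(e[:,1],e[:,0])))
T=(210-.4,200-.4); S=(260-.4,145-.4)
rep("block top","top",[(470,133),(684,130),(691,239),(475,244)],.086,T,4)
rep("block side","side",[(167,47),(265,47),(266,150),(163,176)],.086,S,4.6)
rep("heater top","top",[(415,88),(690,82),(707,300),(425,308)],.036,T,4)
rep("foot top","top",[(40,118),(193,85),(231,260),(78,296)],.008,T,4)
rep("foot side","side",[(77,424),(258,405),(299,522),(102,543)],.008,S,4.6)
rep("bolts","top",[(57,130),(181,102),(213,244),(85,271)],.008,T,4)
rep("lipL","top",[(65,152),(87,150),(100,233),(80,235)],.045,T,4)
rep("lips outer","top",[(64,152),(178,131),(200,213),(80,236)],.045,T,4)
for n,pt,z in(("tape",(240,355),.01),):print(n,cast("top",pt[0]/4+T[0],pt[1]/4+T[1],z))
for n,pt,z in(("jar",(363,148),.08),("tube",(296,153),.116),("flask",(212,138),.101)):print(n,cast("top",*pt,z))
for q,n in(((503,160),"wide"),((656,211),"narrow")):print(n,cast("top",q[0]/4+T[0],q[1]/4+T[1],.077))
E
```

```text
block top  c [0.4692 0.0247] len [0.1105 0.0556 0.1103 0.0564] ang [ -88.0627 -177.7371   92.315     2.5015]
block side  c [0.4664 0.0324] len [0.0576 0.1124 0.0625 0.1387] ang [-175.7923   92.5691   29.0939  -86.7487]
heater top  c [0.4693 0.0261] len [0.1513 0.1179 0.1516 0.1181] ang [ -87.5555 -177.0068   92.528     2.8547]
foot top  c [0.4695 0.2565] len [0.0868 0.0994 0.0855 0.1004] ang [ -76.488  -166.2441  104.1349   14.4641]
foot side  c [0.4681 0.2647] len [0.0964 0.0946 0.0987 0.094 ] ang [-165.9211  104.8122   13.7407  -76.6284]
bolts  c [0.471  0.2574] len [0.0703 0.0808 0.0713 0.0793] ang [ -75.9634 -165.7121  102.8587   13.5783]
lipL  c [0.4644 0.2815] len [0.0117 0.0445 0.0105 0.0447] ang [ -83.6508 -168.8697   96.7211   12.5843]
lips outer  c [0.4699 0.2566] len [0.0614 0.0452 0.0642 0.0453] ang [ -78.3432 -163.3634  101.8763   13.1225]
tape [0.3805 0.1967]
jar [0.6806 0.0027]
tube [0.6542 0.1485]
flask [0.6867 0.3228]
wide [0.4827 0.0629]
narrow [ 0.4579 -0.0161]
```

```bash
cat >> h.py <<'E'
from scipy.spatial.transform import Rotation as R
def tri(a,b):
    (o1,d1),(o2,d2)=ray("top",*a),ray("side",*b); s=np.linalg.lstsq(np.c_[d1,-d2],o2-o1,rcond=None)[0]
    p,q=o1+s[0]*d1,o2+s[1]*d2; return (p+q)/2,np.linalg.norm(p-q)
R0=np.array([[0,1,0],[1,0,0],[0,0,-1.]])
def tool(yaw,th): return R.from_matrix((R.from_euler('z',yaw,degrees=True)*R.from_euler('x',th,degrees=True)).as_matrix()@R0)
def delta(grasp,yaw,th,back=.019):
    "shift (mm) and turn from measured pose to have grasp point at grasp"
    s=monitor.observe(); T=tool(yaw,th); tcp=np.array(grasp)+T.apply([0,0,back])
    w=(T*R.from_rotvec(s["eef_rot"]).inv()).as_rotvec()
    print("shift",np.round((tcp-s["position"])*1e3,1),"turn",np.round(w,4),"n",np.linalg.norm(w)/.12, np.linalg.norm(tcp-s["position"])/.04)
E
python3 - <<'E'
from h import *
np.set_printoptions(precision=3,suppress=True)
print(proj("side",np.array([.184,-.571,.231])),proj("top",np.array([.184,-.571,.231])))
print(tri((548,297),(347,115)),tri((385,352),(391,230)))
Y=2.3;a=np.radians(Y);c=np.array([.469,.025,.075])
g=c+.035*np.array([-np.sin(a),np.cos(a),0])
print(g); delta(g+[0,.07,.12],Y,-45)
E
```

```text
[402.272  38.202] [742.333 423.393]
(array([ 0.363, -0.41 ,  0.023]), np.float64(0.016417178711763306)) (array([ 0.209, -0.114, -0.222]), np.float64(0.007183948148136669))
[0.468 0.06  0.075]
shift [284.2 687.1 -48.9] turn [-0.69   0.48   1.228] n 12.40525231884677 18.62984854476186
```

```bash
python3 -m pendant '[100,14,34,2,0,0,0.065,100,14,34,2,0,0,0.065,100,14,34,2,0,0,0.065,100,14,34,2,0,0,0.065,100,14,34,2,0,0,0.065,100,14,34,2,0,0,0.065,100,14,34,2,0,0,0.065,100,14,34,2,0,0,0.065,100,14,34,2,0,0,0.065,100,14,34,2,0,0,0.065]' 80
python3 -m pendant '[100,14,34,0,0,0,0.065,100,14,34,0,0,0,0.065,100,14,34,0,0,0,0.065,100,14,34,0,0,0,0.065,100,14,34,0,0,0,0.065,100,14,34,0,0,0,0.065,100,14,34,0,0,0,0.065,100,14,34,0,0,0,0.065,100,14,34,0,0,0,0.065,100,14,34,0,0,0,0.065]'
python3 -m pendant '[100,0,0,0,0,0,0,100,0,0,0,0,0,0]'
python3 -c "
from h import *
print(monitor.observe()['qpos']); delta([.468,.06+.07,.075+.12],2.3,-45)"
```

```text
t: 0.93
position: [0.324, -0.2293, 0.2512]
eef_rot: [-2.783, -1.457, -0.0]
ft_force: [0.8, 0.1, -0.5]
opening: 0.996
gripper_force: 0.0
t: 1.77
position: [0.4641, 0.1109, 0.2511]
eef_rot: [-2.171, -2.271, 0.001]
ft_force: [0.9, -1.3, 0.1]
opening: 1.0
gripper_force: 0.0
t: 1.93
position: [0.464, 0.1103, 0.2506]
eef_rot: [-2.172, -2.269, 0.002]
ft_force: [-0.7, -0.3, 0.3]
opening: 1.0
gripper_force: 0.0
[ 2.33604484e-01  7.54405610e-02 -2.95647745e-01  1.20106608e+00
 -1.79588003e-04  1.76034746e+00]
shift [  4.5   6.2 -69.1] turn [-0.7842 -0.0343 -0.0032] n 6.541446856681164 1.7374257113106473
```

```bash
python3 -m pendant '[100,0.5,1,-8,-0.098,-0.0043,-0.0004,100,0.5,1,-8,-0.098,-0.0043,-0.0004,100,0.5,1,-8,-0.098,-0.0043,-0.0004,100,0.5,1,-8,-0.098,-0.0043,-0.0004,100,0.5,1,-8,-0.098,-0.0043,-0.0004,100,0.5,1,-8,-0.098,-0.0043,-0.0004,100,0.5,0,-8,-0.098,-0.0043,-0.0004,100,0.5,0,-8,-0.098,-0.0043,-0.0004,100,0,0,0,0,0,0,100,0,0,0,0,0,0]'
python3 -c "
from h import *
s=monitor.observe();print(s['qpos']); delta([.468,.06,.075],2.3,-45)
import cv2
for n in('top','side'):
  im=cams.capture(n)
  cv2.imwrite('pics/'+n+'1.png',cv2.cvtColor(im,cv2.COLOR_RGB2BGR))
a=cv2.imread('pics/top1.png')[150:320,200:430];b=cv2.imread('pics/side1.png')[90:270,220:400]
cv2.imwrite('pics/c1.png',np.hstack([cv2.resize(a,(450,333)),cv2.resize(b,(333,333))]))
"
```

```text
t: 2.77
position: [0.4672, 0.1141, 0.1854]
eef_rot: [1.72, 1.79, -0.715]
ft_force: [0.2, 0.6, 0.3]
opening: 0.998
gripper_force: 0.0
[ 0.64960842  0.49238038 -0.16392418  1.43727888 -0.61798829  2.35099618]
shift [   1.4  -67.5 -123.9] turn [ 0.0014 -0.0017  0.0011] n 0.02041635417880001 3.5268946537563775
```

View pics/c1.png

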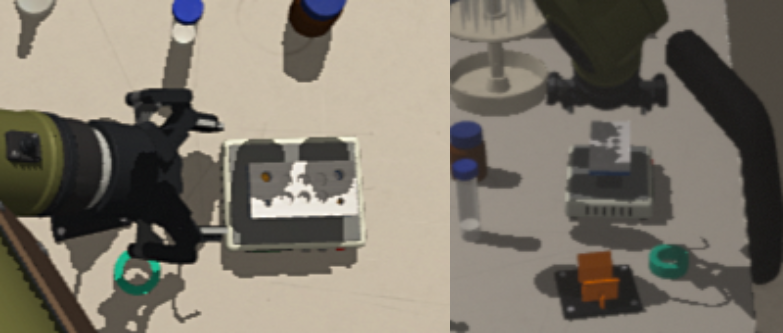

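The fingers straddle the block lengthwise along world x. The jar, tube and tape are clear. I'll go down, then close.

```bash
python3 -m pendant '[100,0.2,-8.4,-15.5,0,0,0,100,0.2,-8.4,-15.5,0,0,0,100,0.2,-8.4,-15.5,0,0,0,100,0.2,-8.4,-15.5,0,0,0,100,0.2,-8.4,-15.5,0,0,0,100,0.2,-8.4,-15.5,0,0,0,100,0.2,-8.4,-15.5,0,0,0,100,0,-8.4,-15.5,0,0,0,100,0,0,0,0,0,0,100,0,0,0,0,0,0]'
python3 -c "
from h import *
s=monitor.observe();print(s['qpos'],s['ft_force']); delta([.468,.06,.075],2.3,-45)"
```

```text
t: 3.7
position: [0.4699, 0.0468, 0.0652]
eef_rot: [1.726, 1.785, -0.706]
ft_force: [-0.3, 0.8, -0.0]
opening: 0.997
gripper_force: 0.0
[ 0.54670141  0.5496687  -0.3824609   1.08703439 -0.6655441   2.24080632] [-0.27110403  0.84144313 -0.02401106]
shift [-1.4 -0.2 -3.7] turn [-0.0027  0.0057  0.0038] n 0.06100420479212064 0.09800338254955325
```

```bash
python3 -m pendant '[100,-1.4,0,-3.5,0,0,0,100,0,0,0,0,0,0,74,0,0,0,0,0,0,74,0,0,0,0,0,0,74,0,0,0,0,0,0,50,0,0,0,0,0,0,50,0,0,0,0,0,0,50,0,0,0,0,0,0,50,0,0,0,0,0,0,50,0,0,0,0,0,0]' 20
python3 -c "
from h import *
s=monitor.observe();print(s['ft_force'],s['moment']); delta([.468,.06,.075],2.3,-45)"
```

```text
t: 4.53
position: [0.468, 0.048, 0.06]
eef_rot: [1.721, 1.788, -0.709]
ft_force: [-2.7, 3.0, 5.6]
opening: 0.651
gripper_force: 21.9
[-2.66034831  3.04544528  5.62140313] [ 0.39978403  0.49044542 -0.33960741]
shift [ 0.6 -1.4  1.6] turn [-0.0009  0.0028  0.0008] n 0.02520953581084008 0.05442109936040118
```

```bash
python3 -m pendant '[40,0,0,0,0,0,0,40,0,0,0,0,0,0,40,0,0,0,0,0,0,40,0,0,3,0,0,0,40,0,0,4,0,0,0,40,0,0,5,0,0,0,40,0,0,6,0,0,0,40,0,0,10,0,0,0,40,0,0,16,0,0,0,40,0,0,16,0,0,0,40,0,0,0,0,0,0]' 90
python3 -c "
from h import *
s=monitor.observe();print(s['ft_force'],s['moment']); 
import cv2
for n in('top','side'):
  im=cams.capture(n)
  cv2.imwrite('pics/'+n+'2.png',cv2.cvtColor(im,cv2.COLOR_RGB2BGR))
a=cv2.imread('pics/top2.png')[190:300,290:420];b=cv2.imread('pics/side2.png')[120:230,270:350]
cv2.imwrite('pics/c2.png',np.hstack([cv2.resize(a,(455,385)),cv2.resize(b,(280,385))]))
"
```

```text
t: 5.45
position: [0.4696, 0.0483, 0.1228]
eef_rot: [1.722, 1.786, -0.704]
ft_force: [0.8, 0.2, -2.0]
opening: 0.647
gripper_force: 94.9
[ 0.81270211  0.16563351 -1.96701566] [1.00897196 0.01639272 0.05072685]
```

View pics/c2.png

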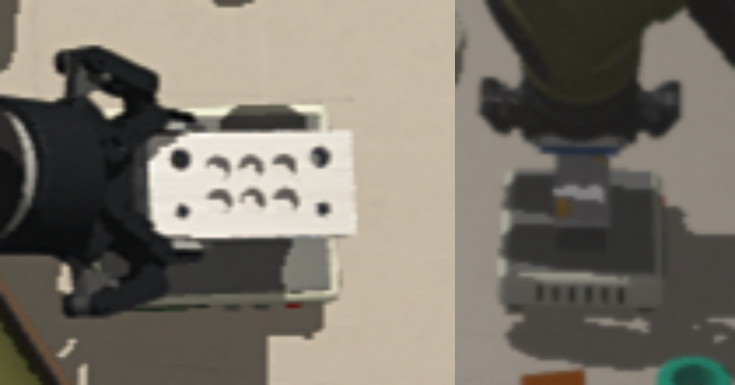

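```bash
cat >> h.py <<'E'
OFF1=R.from_rotvec([1.721,1.788,-.709]).inv().apply(np.array([.469,.025,.075])-[.468,.048,.060])
def place(center,yaw,th,off):
    s=monitor.observe(); T=tool(yaw,th); tcp=np.array(center)-T.apply(off)
    w=(T*R.from_rotvec(s["eef_rot"]).inv()).as_rotvec()
    print("block now",np.round(s["position"]+R.from_rotvec(s["eef_rot"]).apply(off),4),"tcp",np.round(s["position"],4),"q",np.round(s["qpos"],2),"f",np.round(s["ft_force"],1))
    print("shift",np.round((tcp-s["position"])*1e3,1),"turn",np.round(w,4),"n",np.linalg.norm(w)/.12)
E
python3 -c "
from h import *
print(OFF1); place([.470,.2568,.063+.12],13.9,45,OFF1)"
```

```text
[-0.02688869  0.00013805  0.00565501]
block now [0.4695 0.025  0.1352] tcp [0.4685 0.0481 0.1202] q [ 0.55  0.48 -0.34  1.2  -0.66  2.24] f [-0.   0.7 -2.8]
shift [ -2.3 223.3  85.8] turn [1.5551 0.2241 0.1641] n 13.164534989492303
```

```bash
python3 -m pendant '[40,0,0,22,0,0,0,40,0,0,22,0,0,0,40,0,0,22,0,0,0,40,0,0,22,0,0,0,40,0,16,0,0.111,0.016,0.0117,40,0,16,0,0.111,0.016,0.0117,40,0,16,0,0.111,0.016,0.0117,40,0,16,0,0.111,0.016,0.0117,40,0,16,0,0.111,0.016,0.0117,40,0,16,0,0.111,0.016,0.0117,40,0,16,0,0.111,0.016,0.0117]'
python3 -m pendant '[40,0,16,0,0.111,0.016,0.0117,40,0,16,0,0.111,0.016,0.0117,40,0,16,0,0.111,0.016,0.0117,40,0,16,0,0.111,0.016,0.0117,40,0,16,0,0.111,0.016,0.0117,40,0,16,0,0.111,0.016,0.0117,40,0,16,0,0.111,0.016,0.0117,40,0,0,0,0,0,0,40,0,0,0,0,0,0]'
python3 -c "
from h import *
place([.470,.2568,.063+.05],13.9,45,OFF1)"
```

```text
t: 6.47
position: [0.4681, 0.1605, 0.2079]
eef_rot: [-2.039, -2.352, 0.043]
ft_force: [-0.0, 0.6, -3.0]
opening: 0.645
gripper_force: 94.9
t: 7.22
position: [0.4671, 0.2705, 0.2053]
eef_rot: [-1.514, -1.931, -0.616]
ft_force: [0.3, -0.2, -1.0]
opening: 0.647
gripper_force: 95.2
block now [0.4708 0.2558 0.1824] tcp [0.4671 0.2705 0.2053] q [ 0.09  0.3  -0.36  1.07  0.77  1.35] f [ 0.3 -0.2 -1. ]
shift [ -0.9   0.9 -69.3] turn [ 0.0067 -0.004  -0.0003] n 0.06490128236317959
```

Now I'll check the block's actual in-hand attitude against the slot.

```bash
python3 -m pendant '[40,-0.5,0.9,-20,0.0067,-0.004,0,40,-0.4,0,-20,0,0,0,40,0,0,0,0,0,0,40,0,0,0,0,0,0]'
python3 -c "
from h import *
place([.470,.2568,.063],13.9,45,OFF1)
import cv2
for n in('top','side'):
  im=cams.capture(n)
  cv2.imwrite('pics/'+n+'3.png',cv2.cvtColor(im,cv2.COLOR_RGB2BGR))
s=monitor.observe();c=s['position']+R.from_rotvec(s['eef_rot']).apply(OFF1);ax=R.from_euler('zx',[0,0]);
B=R.from_euler('z',13.9,degrees=True)*R.from_euler('x',90,degrees=True)
for l in [(x,y,z) for y in(55,-55) for x in(28,-28) for z in(11,-11)]:
  p=c+B.apply(np.array(l)/1e3); print(l,[np.round(proj(n,p)).tolist() for n in('top','side')])
a=cv2.imread('pics/top3.png')[200:290,195:295];b=cv2.imread('pics/side3.png')[150:270,250:350]
cv2.imwrite('pics/c3.png',np.hstack([cv2.resize(a,(440,396)),cv2.resize(b,(330,396))]))
"
```

```text
t: 7.55
position: [0.4664, 0.2727, 0.1679]
eef_rot: [-1.507, -1.933, -0.63]
ft_force: [0.6, 0.4, -2.0]
opening: 0.643
gripper_force: 95.4
block now [0.4703 0.2582 0.1449] tcp [0.4664 0.2727 0.1679] q [ 0.09  0.33 -0.42  0.98  0.77  1.35] f [ 0.6  0.4 -2. ]
shift [ -0.2  -1.4 -81.9] turn [-0.0024  0.0037 -0.0022] n 0.041162018161239794
(28, 55, 11) [[237.0, 220.0], [285.0, 174.0]]
(28, 55, -11) [[225.0, 223.0], [287.0, 180.0]]
(-28, 55, 11) [[244.0, 251.0], [311.0, 172.0]]
(-28, 55, -11) [[232.0, 254.0], [313.0, 177.0]]
(28, -55, 11) [[242.0, 228.0], [286.0, 215.0]]
(28, -55, -11) [[231.0, 230.0], [287.0, 221.0]]
(-28, -55, 11) [[248.0, 255.0], [310.0, 213.0]]
(-28, -55, -11) [[237.0, 257.0], [312.0, 219.0]]
```

View pics/c3.png

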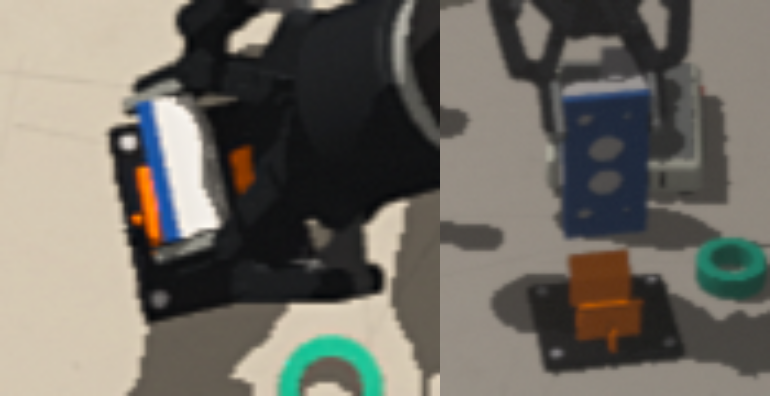

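The block hangs over the slot, blue face towards +y. The blue strip seen from the top suggests it pitched a few degrees in the grip, so I'll measure that using the blue-face corners in the side view and the top edge.

```bash
python3 -c "
from h import *
import cv2
for n,(x0,x1,y0,y1) in(('top',(215,260,210,270)),('side',(275,325,165,235))):
  im=cv2.imread('pics/'+n+'3.png'); sub=im[y0:y1,x0:x1].astype(int)
  m=((sub[...,0]>sub[...,2]*1.5+15)&(sub[...,0]>sub[...,1]*1.25)).astype(np.uint8)
  cs=max(cv2.findContours(m,0,2)[0],key=cv2.contourArea)
  print(n,m.sum(),(cv2.boxPoints(cv2.minAreaRect(cs))+[x0,y0]).round(1).tolist())
  ys,xs=np.nonzero(m)
  print([(int(y+y0),int(xs[ys==y].min()+x0),int(xs[ys==y].max()+x0)) for y in np.unique(ys)][::3])
c=np.array([.4703,.2582,.1449]);piv=np.array([0,.035,0])
for d in(0,3,6,9):
  B=R.from_euler('z',13.9,degrees=True)*R.from_euler('x',90+d,degrees=True);B0=R.from_euler('z',13.9,degrees=True)*R.from_euler('x',90,degrees=True)
  cc=c+B0.apply(piv)-B.apply(piv)
  print(d,[[np.round(proj(n,cc+B.apply(np.array(l)/1e3)),1).tolist() for l in((28,55,-11),(-28,55,-11),(28,-55,-11),(-28,-55,-11))] for n in('top','side')])
"
```

```text
top 110 [[224.8, 223.3], [228.7, 222.4], [235.4, 253.9], [231.5, 254.7]]
[(223, 226, 228), (226, 227, 229), (229, 226, 230), (232, 227, 230), (235, 228, 231), (238, 230, 232), (241, 230, 232), (244, 231, 233), (247, 231, 233), (250, 232, 234), (253, 232, 235)]
side 63 [[287.8, 179.1], [312.0, 176.9], [312.2, 179.4], [288.1, 181.6]]
[(177, 311, 312), (180, 288, 306), (191, 308, 308), (218, 310, 310)]
0 [[[225.3, 223.8], [231.8, 255.0], [231.6, 231.0], [237.3, 258.2]], [[287.4, 180.3], [313.3, 178.0], [287.6, 221.6], [312.2, 219.1]]]
3 [[[225.9, 223.6], [232.3, 254.9], [229.3, 231.5], [234.9, 258.7]], [[287.3, 179.8], [313.2, 177.5], [288.0, 222.6], [312.6, 220.1]]]
6 [[[226.5, 223.5], [232.9, 254.7], [227.0, 231.9], [232.6, 259.2]], [[287.2, 179.4], [313.1, 177.0], [288.3, 223.5], [313.0, 221.0]]]
9 [[[227.1, 223.3], [233.5, 254.5], [224.7, 232.3], [230.3, 259.7]], [[287.1, 178.9], [313.0, 176.6], [288.6, 224.3], [313.4, 221.8]]]
```

The strip's left edge sits on the zero-tilt prediction in both views, so the block is upright to within 3° and the strip is just the blue layer. I'll lower it.

```bash
python3 -m pendant '[40,0,-1.4,-10,0,0,0,40,0,0,-10,0,0,0,40,0,0,-10,0,0,0,40,0,0,-10,0,0,0,40,0,0,-9,0,0,0,40,0,0,-8,0,0,0,40,0,0,-7,0,0,0,40,0,0,-5,0,0,0,40,0,0,0,0,0,0]'
python3 -c "
from h import *
place([.470,.2568,.063],13.9,45,OFF1)"
python3 -m pendant '[40,0,0,-2,0,0,0,40,0,0,-2,0,0,0,40,0,0,-2,0,0,0,40,0,0,0,0,0,0]'
python3 -c "
from h import *
place([.470,.2568,.063],13.9,45,OFF1)"
```

```text
t: 8.4
position: [0.4665, 0.2711, 0.0975]
eef_rot: [-1.506, -1.931, -0.631]
ft_force: [-0.3, -0.1, -2.0]
opening: 0.642
gripper_force: 95.4
block now [0.4703 0.2567 0.0745] tcp [0.4665 0.2711 0.0975] q [ 0.08  0.42 -0.48  0.83  0.78  1.34] f [-0.3 -0.1 -2. ]
shift [ -0.3   0.2 -11.5] turn [-0.004   0.0028 -0.0015] n 0.04223801347126289
t: 8.73
position: [0.4672, 0.2712, 0.0927]
eef_rot: [-1.506, -1.932, -0.633]
ft_force: [-0.4, 0.2, -1.6]
opening: 0.644
gripper_force: 95.4
block now [0.4711 0.2568 0.0696] tcp [0.4672 0.2712 0.0927] q [ 0.08  0.42 -0.49  0.82  0.78  1.34] f [-0.4  0.2 -1.6]
shift [-0.9  0.1 -6.7] turn [-0.0043  0.0047 -0.0016] n 0.05441366277086334
```

```bash
python3 -m pendant '[40,-0.5,0,-2,0,0,0,40,0,0,-1.5,0,0,0,40,0,0,-1,0,0,0,40,0,0,0,0,0,0]'
python3 -m pendant '[40,0,0,-1,0,0,0,40,0,0,-1,0,0,0,40,0,0,0,0,0,0]'
python3 -c "
from h import *
place([.470,.2568,.063],13.9,45,OFF1)"
```

```text
t: 9.07
position: [0.4665, 0.2712, 0.0881]
eef_rot: [-1.506, -1.932, -0.632]
ft_force: [-0.3, -0.3, -1.5]
opening: 0.645
gripper_force: 95.4
t: 9.32
position: [0.4668, 0.2714, 0.0868]
eef_rot: [-1.506, -1.931, -0.634]
ft_force: [0.3, -1.7, 3.0]
opening: 0.642
gripper_force: 96.1
block now [0.4707 0.257  0.0637] tcp [0.4668 0.2714 0.0868] q [ 0.08  0.43 -0.49  0.8   0.78  1.34] f [ 0.3 -1.7  3. ]
shift [-0.5 -0.  -0.8] turn [-0.0053  0.0044 -0.001 ] n 0.058053331721309595
```

Contact came at the expected height (block z 63.7 mm). I'll release and back out.

```bash
python3 -m pendant '[40,0,0,-0.5,0,0,0,72,0,0,0,0,0,0,72,0,0,0,0,0,0,72,0,0,0,0,0,0,100,0,0,0,0,0,0,100,0,0,0,0,0,0,100,0,0,0,0,0,0,100,0,0,0,0,0,0]' 30
python3 -m pendant '[100,1,-4,4,0,0,0,100,2,-8,8,0,0,0,100,3,-13,13,0,0,0,100,4,-16,16,0,0,0,100,4,-16,16,0,0,0,100,4,-16,30,0,0,0,100,0,0,40,0,0,0,100,0,0,30,0,0,0,100,0,0,0,0,0,0,100,0,0,0,0,0,0]'
python3 -c "
from h import *
import cv2
for n in('top','side'):
  im=cams.capture(n)
  cv2.imwrite('pics/'+n+'4.png',cv2.cvtColor(im,cv2.COLOR_RGB2BGR))
a=cv2.imread('pics/top4.png')[190:290,195:395];b=cv2.imread('pics/side4.png')[150:270,250:350]
cv2.imwrite('pics/c4.png',np.hstack([cv2.resize(a,(460,230)),np.zeros((230,1,3),np.uint8),cv2.resize(b,(192,230))]))
B=R.from_euler('z',13.9,degrees=True)*R.from_euler('x',90,degrees=True)
for n,(x0,x1,y0,y1) in(('top',(205,270,205,275)),('side',(275,325,190,255))):
  im=cv2.imread('pics/'+n+'4.png'); sub=im[y0:y1,x0:x1].astype(int)
  m=((sub[...,0]>sub[...,2]*1.4+12)&(sub[...,0]>sub[...,1]*1.2)).astype(np.uint8)
  cs=max(cv2.findContours(m,0,2)[0],key=cv2.contourArea)
  print(n,m.sum(),(cv2.boxPoints(cv2.minAreaRect(cs))+[x0,y0]).round(1).tolist())
  print([np.round(proj(n,np.array([.4703,.257,.063])+B.apply(np.array(l)/1e3)),1).tolist() for l in((28,55,-11),(-28,55,-11),(28,-55,-11),(-28,-55,-11),(28,55,11),(-28,55,11))])
place([.4703,.257,.063],13.9,-45,OFF1)
"
```

```text
t: 9.98
position: [0.4667, 0.2712, 0.0858]
eef_rot: [-1.506, -1.932, -0.633]
ft_force: [-1.1, 0.2, 1.0]
opening: 0.997
gripper_force: 0.0
t: 10.82
position: [0.486, 0.1978, 0.2446]
eef_rot: [-1.506, -1.935, -0.637]
ft_force: [-1.2, -1.2, -0.9]
opening: 1.0
gripper_force: 0.0
top 109 [[229.0, 228.6], [233.8, 227.2], [243.0, 259.0], [238.3, 260.4]]
[[230.8, 229.3], [236.6, 257.4], [235.8, 235.2], [241.0, 260.0], [241.8, 226.9], [247.8, 254.9]]
side 436 [[287.9, 208.6], [312.0, 207.8], [313.1, 241.2], [289.0, 242.0]]
[[287.6, 211.1], [312.5, 208.7], [287.9, 249.2], [311.5, 246.7], [286.1, 205.4], [310.6, 203.1]]
block now [0.4882 0.1836 0.2191] tcp [0.4843 0.1981 0.2422] q [-0.06  0.32 -0.25  1.28  0.75  1.16] f [-0.6  1.4 -0.6]
shift [ -19.7   81.3 -194.2] turn [-1.5282 -0.3755 -0.0052] n 13.114056760586932
```

View pics/c4.png

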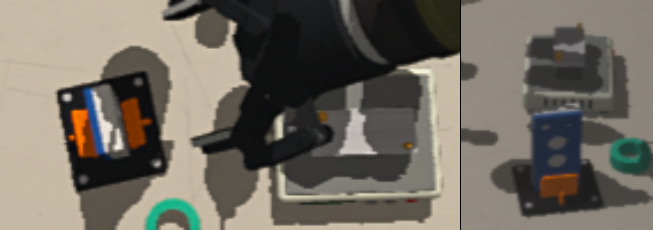

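The block stands upright in the channel, blue face towards +y. The platen pins are exposed (brass in the crop at about (323,117) and (407,146)). Next I'll measure its lean and the pin positions numerically.

```bash
python3 -c "
from h import *
import cv2
im=cv2.imread('pics/side4.png').astype(int)
for x in(290,295,300,305,310): print('side col',x,[(y,*im[y,x].tolist()) for y in range(198,214)])
im=cv2.imread('pics/top4.png').astype(int)
for y in(232,240,248,255): print('top row',y,[(x,*im[y,x].tolist()) for x in range(226,252)])
hsv=cv2.cvtColor(cv2.imread('pics/top4.png'),cv2.COLOR_BGR2HSV)
m=cv2.inRange(hsv,(8,120,60),(28,255,255));m[:, :310]=0;m[:225]=0;m[265:]=0
n,_,st,ce=cv2.connectedComponentsWithStats(m)
for i in range(1,n): print('pin top',st[i].tolist(),ce[i].round(2),cast('top',*ce[i],.077))
hsv=cv2.cvtColor(cv2.imread('pics/side4.png'),cv2.COLOR_BGR2HSV)
m=cv2.inRange(hsv,(8,120,60),(28,255,255));m[195:]=0;m[:150]=0;m[:,:270]=0;m[:,345:]=0
n,_,st,ce=cv2.connectedComponentsWithStats(m)
for i in range(1,n): print('pin side',st[i].tolist(),ce[i].round(2),cast('side',*ce[i],.0705))
" | cut -c1-900
```

```text
side col 290 [(198, 125, 136, 138), (199, 87, 95, 96), (200, 79, 86, 86), (201, 75, 83, 83), (202, 76, 83, 83), (203, 74, 81, 81), (204, 76, 83, 84), (205, 74, 79, 81), (206, 73, 74, 76), (207, 73, 74, 76), (208, 87, 85, 84), (209, 129, 116, 109), (210, 112, 75, 56), (211, 89, 56, 37), (212, 62, 43, 35), (213, 59, 43, 35)]
side col 295 [(198, 131, 143, 144), (199, 124, 135, 136), (200, 96, 105, 105), (201, 73, 79, 81), (202, 64, 70, 71), (203, 65, 71, 71), (204, 66, 70, 72), (205, 68, 71, 72), (206, 72, 73, 75), (207, 88, 89, 91), (208, 135, 135, 136), (209, 124, 98, 84), (210, 107, 68, 44), (211, 71, 47, 34), (212, 60, 42, 33), (213, 59, 42, 34)]
side col 300 [(198, 132, 144, 145), (199, 125, 136, 138), (200, 104, 112, 114), (201, 81, 87, 88), (202, 70, 75, 76), (203, 70, 75, 76), (204, 69, 74, 76), (205, 73, 75, 77), (206, 89, 89, 92), (207, 121, 120, 123), (208, 130, 118, 112), (209, 111, 74, 54), (210, 89, 56, 36), (211, 62, 43, 31), (212, 59, 42, 32), (213, 58, 41, 32)]
side col 305 [(198, 132, 143, 146), (199, 126, 137, 138), (200, 107, 117, 118), (201, 83, 90, 91), (202, 76, 8
[... 2267 characters left out ...]
9), (231, 0, 53, 131), (232, 0, 46, 113), (233, 0, 48, 117), (234, 0, 47, 120), (235, 0, 46, 121), (236, 67, 56, 102), (237, 135, 75, 46), (238, 155, 77, 21), (239, 155, 83, 41), (240, 184, 162, 157), (241, 192, 206, 216), (242, 104, 113, 119), (243, 88, 95, 98), (244, 114, 122, 126), (245, 143, 152, 158), (246, 110, 118, 124), (247, 83, 88, 92), (248, 76, 81, 84), (249, 74, 77, 80), (250, 59, 61, 63), (251, 32, 32, 31)]
pin top [333, 238, 5, 5, 18] [334.94 240.11] [0.48161571 0.0637146 ]
pin top [370, 252, 4, 3, 9] [371.67 252.89] [ 0.45673942 -0.01210598]
pin side [311, 164, 1, 1, 1] [311. 164.] [ 0.45618254 -0.0089272 ]
pin side [299, 177, 3, 5, 11] [300.18 178.73] [0.4803432  0.06625644]
```

Pins come out at (.4816,.0637) and (.4567,-.0121), matching the given 28 × 76 mm spacing at yaw about 2.2°. The block stands where predicted, upright. Next I'll swing the tool to the other lean for the regrip.

```bash
python3 -c "
from h import *
g=np.array([.4703,.257,.098]);T=tool(14.2,-45);
delta(g-T.apply([0,0,.09]),14.2,-45)"
```

```text
shift [-26.3 107.6 -94. ] turn [-1.5272e+00 -3.7950e-01 -1.1000e-03] n 13.11397051145438 3.632340230752016
```

```bash
python3 -m pendant '[100,-2,8,0,-0.109,-0.0271,0,100,-2,8,0,-0.109,-0.0271,0,100,-2,8,0,-0.109,-0.0271,0,100,-2,8,0,-0.109,-0.0271,0,100,-2,8,0,-0.109,-0.0271,0,100,-2,8,0,-0.109,-0.0271,0,100,-2,8,0,-0.109,-0.0271,0]'
python3 -m pendant '[100,-2,8,0,-0.109,-0.0271,0,100,-2,8,0,-0.109,-0.0271,0,100,-2,8,0,-0.109,-0.0271,0,100,-2,8,0,-0.109,-0.0271,0,100,-2,8,0,-0.109,-0.0271,0,100,-2,8,0,-0.109,-0.0271,0,100,-2,8,0,-0.109,-0.0271,0,100,0,0,-30,0,0,0,100,0,0,-30,0,0,0,100,0,0,0,0,0,0,100,0,0,0,0,0,0]'
python3 -c "
from h import *
g=np.array([.4703,.257,.098]);print(monitor.observe()['qpos'].round(2))
delta(g,14.2,-45)"
```

```text
t: 11.5
position: [0.4703, 0.2544, 0.2426]
eef_rot: [1.926, 2.475, 0.003]
ft_force: [-0.5, 0.5, -0.4]
opening: 0.996
gripper_force: 0.0
t: 12.42
position: [0.4555, 0.3089, 0.1808]
eef_rot: [1.5, 1.936, -0.63]
ft_force: [0.7, -0.6, 0.4]
opening: 1.0
gripper_force: 0.0
[ 0.93  0.67  0.12  1.59 -0.58  2.42]
shift [ 18.1 -64.9 -96.3] turn [ 0.0041 -0.0047 -0.0019] n 0.054571780915274315 2.937631694853537
```

```bash
python3 -m pendant '[100,0,0,-15,0.002,-0.002,-0.001,100,0,0,-15,0.002,-0.002,-0.001,100,2.6,-9.3,-9.5,0,0,0,100,2.6,-9.3,-9.5,0,0,0,100,2.6,-9.3,-9.5,0,0,0,100,2.6,-9.3,-9.5,0,0,0,100,2.6,-9.3,-9.5,0,0,0,100,2.6,-9.3,-9.5,0,0,0,100,2.6,-9.3,-9.5,0,0,0,100,0,0,0,0,0,0,100,0,0,0,0,0,0]' 20
python3 -c "
from h import *
g=np.array([.4703,.257,.098]);print(monitor.observe()['ft_force'].round(2))
delta(g,14.2,-45)"
```

```text
t: 13.33
position: [0.4753, 0.2448, 0.0881]
eef_rot: [1.511, 1.932, -0.615]
ft_force: [0.4, 0.6, -0.4]
opening: 0.999
gripper_force: 0.0
[ 0.44  0.56 -0.38]
shift [-1.8 -0.8 -3.5] turn [-0.0062  0.0042  0.002 ] n 0.06480616285645906 0.10060486228027227
```

```bash
python3 -m pendant '[100,-1.8,-0.8,-3.5,-0.005,0.004,0.002,100,0,0,0,0,0,0,74,0,0,0,0,0,0,74,0,0,0,0,0,0,74,0,0,0,0,0,0,50,0,0,0,0,0,0,50,0,0,0,0,0,0,50,0,0,0,0,0,0,50,0,0,0,0,0,0]' 20
python3 -m pendant '[40,0,0,0,0,0,0,40,0,0,0,0,0,0,40,0,0,0,0,0,0,40,0,0,0,0,0,0]' 100
python3 -c "
from h import *
s=monitor.observe();print(s['position'],s['eef_rot'],s['ft_force'].round(2))
delta(np.array([.4703,.257,.098]),14.2,-45)"
```

```text
t: 14.08
position: [0.4732, 0.2446, 0.083]
eef_rot: [1.504, 1.935, -0.623]
ft_force: [-0.2, 1.8, 2.7]
opening: 0.65
gripper_force: 26.8
t: 14.42
position: [0.4733, 0.2445, 0.0832]
eef_rot: [1.503, 1.935, -0.622]
ft_force: [-0.5, 2.0, 6.2]
opening: 0.637
gripper_force: 105.0
[0.47332995 0.24446667 0.08323641] [ 1.50347495  1.93467701 -0.62246182] [-0.46  2.    6.25]
shift [ 0.3 -0.5  1.3] turn [-0.0004 -0.0002 -0.0017] n 0.014343256821305548 0.0360292444095806
```

```bash
cat >> h.py <<'E'
OFF2=R.from_rotvec([1.5035,1.9347,-.6225]).inv().apply(np.array([.4703,.257,.063])-[.4733,.2445,.0832]); OFF2[1]=0
E
python3 -m pendant '[40,0,0,2,0,0,0,40,0,0,5,0,0,0,40,0,0,10,0,0,0,40,0,0,15,0,0,0,40,0,0,20,0,0,0,40,0,0,20,0,0,0,40,0,0,20,0,0,0,40,0,0,20,0,0,0,40,0,0,10,0,0,0,40,0,0,0,0,0,0,40,0,0,0,0,0,0]'
python3 -c "
from h import *
print(OFF2,OFF1); place([.469,.0253,.075+.1],2.3,45,OFF2)"
```

```text
t: 15.33
position: [0.4731, 0.2445, 0.2048]
eef_rot: [1.505, 1.935, -0.622]
ft_force: [-0.3, 0.3, -2.8]
opening: 0.639
gripper_force: 105.3
[0.02337024 0.         0.00520469] [-0.02688869  0.00013805  0.00565501]
block now [0.4699 0.257  0.1846] tcp [0.4731 0.2445 0.2048] q [ 0.85  0.56  0.01  1.52 -0.62  2.34] f [-0.3  0.3 -2.8]
shift [  -3.3 -239.4  -42.6] turn [ 1.5552  0.2263 -0.1639] n 13.167686770010961
```

```bash
python3 -m pendant '[40,0,-17,0,0.1111,0.0162,-0.0117,40,0,-17,0,0.1111,0.0162,-0.0117,40,0,-17,0,0.1111,0.0162,-0.0117,40,0,-17,0,0.1111,0.0162,-0.0117,40,0,-17,0,0.1111,0.0162,-0.0117,40,0,-17,0,0.1111,0.0162,-0.0117,40,0,-17,0,0.1111,0.0162,-0.0117]'
python3 -m pendant '[40,0,-17,0,0.1111,0.0162,-0.0117,40,0,-17,0,0.1111,0.0162,-0.0117,40,0,-17,0,0.1111,0.0162,-0.0117,40,0,-17,0,0.1111,0.0162,-0.0117,40,0,-17,0,0.1111,0.0162,-0.0117,40,0,-17,0,0.1111,0.0162,-0.0117,40,0,-17,0,0.1111,0.0162,-0.0117,40,0,0,0,0,0,0,40,0,0,0,0,0,0]'
python3 -c "
from h import *
place([.469,.0253,.075+.04],2.3,45,OFF2)"
```

```text
t: 15.92
position: [0.4726, 0.1247, 0.2046]
eef_rot: [2.037, 2.358, 0.057]
ft_force: [-0.2, -0.9, -2.4]
opening: 0.639
gripper_force: 105.6
t: 16.67
position: [0.4719, 0.0044, 0.2007]
eef_rot: [-1.722, -1.781, -0.707]
ft_force: [-0.9, 0.6, -0.7]
opening: 0.645
gripper_force: 105.8
block now [0.4712 0.0246 0.2136] tcp [0.4719 0.0044 0.2007] q [-0.44  0.39 -0.28  1.35  0.68  0.94] f [-0.9  0.6 -0.7]
shift [ -2.1   0.7 -98.6] turn [-0.0017 -0.0082  0.0032] n 0.07494613266332242
```

Next, lower it to 40 mm above its seat and measure the blue face's corners and holes from above.

```bash
python3 -m pendant '[40,-1,0.3,-16,0,-0.004,0.002,40,-1,0.3,-16,0,-0.004,0.002,40,0,0,-16,0,0,0,40,0,0,-16,0,0,0,40,0,0,-16,0,0,0,40,0,0,-16,0,0,0,40,0,0,0,0,0,0,40,0,0,0,0,0,0]'
python3 -c "
from h import *
import cv2
place([.469,.0253,.075],2.3,45,OFF2)
for n in('top','side'):
  cv2.imwrite('pics/'+n+'5.png',cv2.cvtColor(cams.capture(n),cv2.COLOR_RGB2BGR))
s=monitor.observe();c=s['position']+R.from_rotvec(s['eef_rot']).apply(OFF2)
B=R.from_rotvec(s['eef_rot'])*tool(0,45).inv()*R.from_euler('x',180,degrees=True)
for l in((28,55,-11),(-28,55,-11),(28,-55,-11),(-28,-55,-11),(14,38,-11),(14,-38,-11),(-14,38,-11),(-14,-38,-11)):
  p=c+B.apply(np.array(l)/1e3); print(l,p.round(4),[np.round(proj(n,p),1).tolist() for n in('top','side')])
a=cv2.imread('pics/top5.png')[205:285,300:400];b=cv2.imread('pics/side5.png')[130:220,265:345]
cv2.imwrite('pics/c5.png',np.hstack([cv2.resize(a,(460,368),interpolation=2),cv2.resize(b,(328,368),interpolation=2)]))
"
```

```text
t: 17.33
position: [0.4704, 0.0082, 0.1092]
eef_rot: [-1.713, -1.801, -0.716]
ft_force: [-0.3, -0.3, -0.6]
opening: 0.64
gripper_force: 105.7
block now [0.4694 0.0284 0.122 ] tcp [0.4704 0.0082 0.1092] q [-0.44  0.48 -0.38  1.15  0.68  0.93] f [-0.3 -0.3 -0.6]
shift [ -0.6  -3.1 -47. ] turn [ 0.0011  0.0078 -0.0071] n 0.08843581382492928
(28, 55, -11) [ 0.5008 -0.0259  0.1342] [[385.2, 228.4], [295.0, 139.4]]
(-28, 55, -11) [ 0.4448 -0.0285  0.1336] [[387.3, 257.4], [316.1, 139.9]]
(28, -55, -11) [0.4957 0.084  0.134 ] [[328.8, 229.9], [293.8, 160.8]]
(-28, -55, -11) [0.4397 0.0814 0.1334] [[330.2, 259.1], [316.3, 161.3]]
(14, 38, -11) [ 0.486  -0.0096  0.134 ] [[377.0, 235.8], [300.1, 142.7]]
(14, -38, -11) [0.4825 0.0663 0.1339] [[338.0, 236.9], [299.5, 157.4]]
(-14, 38, -11) [ 0.458  -0.0109  0.1337] [[378.0, 250.4], [310.8, 142.9]]
(-14, -38, -11) [0.4545 0.065  0.1336] [[338.7, 251.5], [310.7, 157.7]]
```

View pics/c5.png

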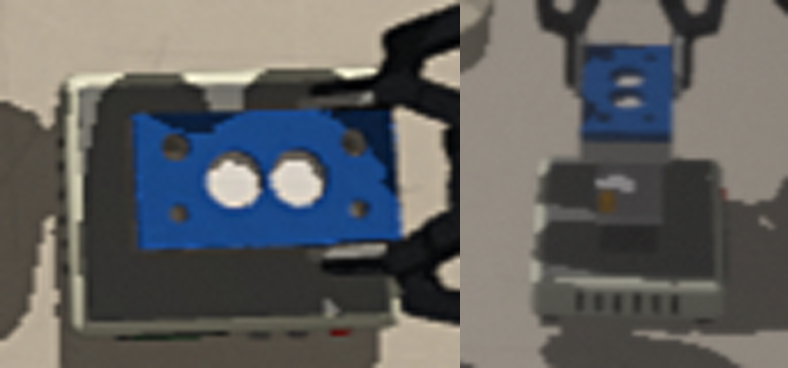

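The blue face is up. Its corners at full-image (329,230), (330,259), (385,228) and (387,258) match the prediction to 0.3 px, so the in-hand offset is right. I'll align and lower to just above the pins.

```bash
python3 -m pendant '[40,-0.5,-1.5,-7,0.001,0.004,-0.004,40,0,-1.6,-7,0,0.003,-0.003,40,0,0,-7,0,0,0,40,0,0,-5,0,0,0,40,0,0,0,0,0,0,40,0,0,0,0,0,0]'
python3 -c "
from h import *
place([.469,.0252,.075],2.3,45,OFF2)
import cv2
cams.capture('top');place([.469,.0252,.075],2.3,45,OFF2)"
```

```text
t: 17.93
position: [0.4702, 0.004, 0.0824]
eef_rot: [-1.721, -1.788, -0.714]
ft_force: [-0.3, 0.3, -1.8]
opening: 0.638
gripper_force: 105.7
block now [0.4695 0.0241 0.0952] tcp [0.4702 0.004  0.0824] q [-0.45  0.51 -0.39  1.1   0.68  0.93] f [-0.3  0.3 -1.8]
shift [ -0.4   1.1 -20.2] turn [-0.0009  0.0001  0.0022] n 0.019291042062145602
block now [0.4696 0.0241 0.0955] tcp [0.4704 0.0039 0.0827] q [-0.45  0.51 -0.39  1.1   0.68  0.93] f [ 0.2  0.2 -1. ]
shift [ -0.6   1.1 -20.5] turn [-0.0007  0.0005  0.0022] n 0.01936142494084443
```

```bash
python3 -m pendant '[40,-0.5,1,-3,0,0,0.002,40,0,0,0,0,0,0,40,0,0,0,0,0,0]'
python3 -c "
from h import *
import cv2
place([.469,.0252,.075],2.3,45,OFF2)
im=cams.capture('top'); hsv=cv2.cvtColor(im,cv2.COLOR_RGB2HSV)
m=cv2.inRange(hsv,(100,120,30),(125,255,255)); m[:215]=0;m[280:]=0;m[:,:315]=0;m[:,400:]=0
c=max(cv2.findContours(m,0,2)[0],key=cv2.contourArea)
b=cv2.boxPoints(cv2.minAreaRect(c)); s=monitor.observe()
z=(s['position']+R.from_rotvec(s['eef_rot']).apply(OFF2))[2]+.011
P=np.array([cast('top',*p,z) for p in b]); e=np.roll(P,-1,0)-P
print(b.round(1).tolist(),P.mean(0),np.linalg.norm(e,axis=1),np.degrees(np.arctan2(e[:,1],e[:,0])))
"
```

```text
t: 18.23
position: [0.47, 0.0049, 0.0798]
eef_rot: [-1.719, -1.791, -0.713]
ft_force: [0.4, -0.2, -2.2]
opening: 0.642
gripper_force: 105.7
block now [0.4692 0.0251 0.0926] tcp [0.47   0.0049 0.0798] q [-0.45  0.52 -0.4   1.09  0.68  0.93] f [ 0.4 -0.2 -2.2]
shift [ -0.2   0.1 -17.6] turn [-0.0002  0.0011 -0.0001] n 0.009289406940052624
[[329.0, 231.0], [384.0, 231.0], [384.0, 259.0], [329.0, 259.0]] [0.47028282 0.02435652] [0.11128452 0.05605169 0.10991985 0.05575514] [-8.88567770e+01  1.78483540e+02  9.10129794e+01 -1.27080372e-01]
```

```bash
python3 -m pendant '[40,0,0,-2,0,0,0,40,0,0,-2,0,0,0,40,0,0,-2,0,0,0,40,0,0,-1.5,0,0,0,40,0,0,0,0,0,0,40,0,0,0,0,0,0]'
python3 -c "
from h import *
s=monitor.observe();print(s['moment'].round(2));place([.469,.0252,.075],2.3,45,OFF2)"
python3 -m pendant '[40,0,0,-1.5,0,0,0,40,0,0,-1.5,0,0,0,40,0,0,0,0,0,0]'
python3 -c "
from h import *
s=monitor.observe();print(s['moment'].round(2));place([.469,.0252,.075],2.3,45,OFF2)"
```

```text
t: 18.78
position: [0.4698, 0.0049, 0.0721]
eef_rot: [-1.719, -1.79, -0.713]
ft_force: [-0.3, -0.3, -2.3]
opening: 0.638
gripper_force: 105.7
[-1.04  0.04  0.07]
block now [0.469  0.0251 0.085 ] tcp [0.4698 0.0049 0.0721] q [-0.45  0.53 -0.4   1.08  0.68  0.93] f [-0.3 -0.3 -2.3]
shift [  0.    0.1 -10. ] turn [-0.0003  0.0005 -0.0002] n 0.005258742029664667
t: 19.03
position: [0.4695, 0.0048, 0.0688]
eef_rot: [-1.719, -1.791, -0.712]
ft_force: [-1.3, 0.3, -2.9]
opening: 0.639
gripper_force: 105.9
[-1.23  0.3   0.43]
block now [0.4687 0.025  0.0816] tcp [0.4695 0.0048 0.0688] q [-0.45  0.53 -0.4   1.07  0.67  0.93] f [-1.3  0.3 -2.9]
shift [ 0.3  0.2 -6.6] turn [ 0.0003  0.0001 -0.0005] n 0.0053240447842172346
```

The pins are 6 mm into the holes without resistance. I'll go on down.

```bash
python3 -m pendant '[40,-0.2,0,-1.5,0,0,0,40,0,0,-1.5,0,0,0,40,0,0,-1,0,0,0,40,0,0,0,0,0,0,40,0,0,0,0,0,0]'
python3 -c "
from h import *
s=monitor.observe();print(s['moment'].round(2));place([.469,.0252,.075],2.3,45,OFF2)"
python3 -m pendant '[40,0,0,-1,0,0,0,40,0,0,0,0,0,0]'
python3 -c "
from h import *
s=monitor.observe();print(s['moment'].round(2));place([.469,.0252,.075],2.3,45,OFF2)"
```

```text
t: 19.45
position: [0.4694, 0.005, 0.0651]
eef_rot: [-1.719, -1.79, -0.713]
ft_force: [-3.1, 1.2, -1.2]
opening: 0.641
gripper_force: 105.8
[-0.88  0.44  0.74]
block now [0.4686 0.0252 0.0779] tcp [0.4694 0.005  0.0651] q [-0.45  0.54 -0.41  1.06  0.68  0.93] f [-3.1  1.2 -1.2]
shift [ 0.4  0.  -2.9] turn [-0.0003  0.0003 -0.0004] n 0.004546007655852346
t: 19.62
position: [0.4695, 0.005, 0.0642]
eef_rot: [-1.719, -1.79, -0.713]
ft_force: [-4.3, 1.7, -0.8]
opening: 0.643
gripper_force: 105.9
[-0.67  0.52  0.9 ]
block now [0.4686 0.0252 0.077 ] tcp [0.4695 0.005  0.0642] q [-0.45  0.54 -0.41  1.06  0.68  0.93] f [-4.3  1.7 -0.8]
shift [ 0.4  0.  -2. ] turn [-0.0004  0.0004 -0.0003] n 0.005237993986639166
```

```bash
python3 -m pendant '[40,-0.6,0.2,0,0,0,0,40,0,0,-0.7,0,0,0,40,0,0,-0.7,0,0,0,40,0,0,0,0,0,0]'
python3 -c "
from h import *
s=monitor.observe();print(s['moment'].round(2));place([.469,.0252,.075],2.3,45,OFF2)"
python3 -m pendant '[40,0,0,-0.7,0,0,0,40,0,0,0,0,0,0]'
python3 -c "
from h import *
s=monitor.observe();print(s['moment'].round(2));place([.469,.0252,.075],2.3,45,OFF2)"
```

```text
t: 19.95
position: [0.4694, 0.005, 0.063]
eef_rot: [-1.719, -1.791, -0.714]
ft_force: [-2.8, 0.7, 1.0]
opening: 0.643
gripper_force: 106.1
[-0.57  0.47  0.65]
block now [0.4686 0.0252 0.0759] tcp [0.4694 0.005  0.063 ] q [-0.45  0.54 -0.41  1.06  0.68  0.93] f [-2.8  0.7  1. ]
shift [ 0.4  0.  -0.9] turn [-0.0004  0.0015  0.0001] n 0.012944600821727955
t: 20.12
position: [0.4694, 0.0051, 0.063]
eef_rot: [-1.719, -1.79, -0.715]
ft_force: [-5.6, -2.1, 8.0]
opening: 0.637
gripper_force: 106.8
[-0.05  0.77  1.06]
block now [0.4686 0.0252 0.0759] tcp [0.4694 0.0051 0.063 ] q [-0.45  0.54 -0.41  1.06  0.68  0.93] f [-5.6 -2.1  8. ]
shift [ 0.4 -0.  -0.9] turn [-0.001   0.0016  0.0005] n 0.015708365639604108
```

Firm contact came at seat height. I'll release softly and back off.

```bash
python3 -m pendant '[50,0,0,0,0,0,0,50,0,0,0,0,0,0,68,0,0,0,0,0,0,70,0,0,0,0,0,0,80,0,0,0,0,0,0,100,0,0,0,0,0,0,100,0,0,0,0,0,0,100,0,0,0,0,0,0,100,0,0,0,0,0,0]' 20
python3 -m pendant '[100,0.2,-4,4,0,0,0,100,0.3,-8,8,0,0,0,100,0.5,-13,13,0,0,0,100,0.6,-16,16,0,0,0,100,0.6,-16,16,0,0,0,100,0.6,-20,30,0,0,0,100,0,-30,20,0,0,0,100,0,-30,20,0,0,0,100,0,-30,0,0,0,0,100,0,-30,0,0,0,0,100,0,0,0,0,0,0]'
python3 -c "
from h import *
import cv2
for n in('top','side'):
  cv2.imwrite('pics/'+n+'6.png',cv2.cvtColor(cams.capture(n),cv2.COLOR_RGB2BGR))
B=R.from_euler('zx',[2.3,180],degrees=True)
B=R.from_euler('z',2.3,degrees=True)*R.from_euler('x',180,degrees=True)
for l in((28,55,-11),(-28,55,-11),(28,-55,-11),(-28,-55,-11),(28,-55,11),(-28,-55,11)):
  p=np.array([.469,.0252,.075])+B.apply(np.array(l)/1e3); print(l,[np.round(proj(n,p),1).tolist() for n in('top','side')])
a=cv2.imread('pics/top6.png')[210:280,310:400];b=cv2.imread('pics/side6.png')[145:215,275:340]
cv2.imwrite('pics/c6.png',np.hstack([cv2.resize(a,(432,336),interpolation=2),cv2.resize(b,(312,336),interpolation=2)]))
"
```

```text
t: 20.87
position: [0.4694, 0.005, 0.0622]
eef_rot: [-1.719, -1.791, -0.714]
ft_force: [-0.1, -0.3, -1.0]
opening: 0.998
gripper_force: 0.0
t: 21.78
position: [0.4723, -0.197, 0.1889]
eef_rot: [-1.725, -1.79, -0.715]
ft_force: [-1.0, 0.2, 0.2]
opening: 1.002
gripper_force: 0.0
(28, 55, -11) [[380.2, 232.0], [295.6, 154.7]]
(-28, 55, -11) [[382.0, 259.5], [316.3, 155.1]]
(28, -55, -11) [[327.0, 233.1], [294.2, 176.5]]
(-28, -55, -11) [[328.2, 260.7], [316.3, 177.0]]
(28, -55, 11) [[325.7, 234.3], [294.2, 183.8]]
(-28, -55, 11) [[326.8, 261.2], [316.0, 184.2]]
```

View pics/c6.png

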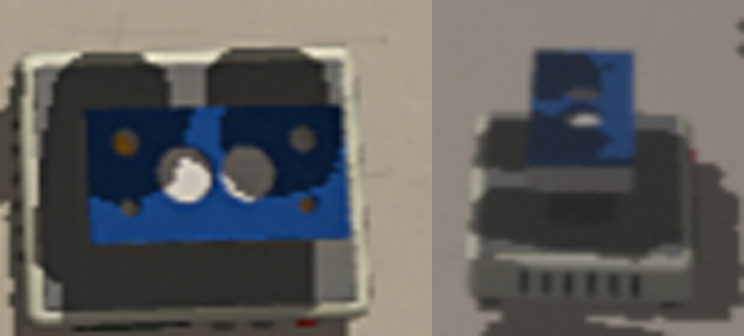

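It's blue face up, with brass visible in the wide hole (124,142) and narrow hole (307,205) of the crop. The outline is within 0.5 px of the original seated block. I'll check level with edge profiles against the first image.

```bash
python3 -c "
import cv2,numpy as np
for f in('side0','side6'):
  im=cv2.imread(f'pics/{f}.png').astype(int)
  for x0,x1 in((298,303),(307,312)):
    print(f,x0,'far',[(y,im[y,x0:x1].mean(0).round().astype(int).tolist()) for y in range(152,158)],'bottom',[(y,int(im[y,x0:x1].mean())) for y in range(178,190)])
for f in('top0','top6'):
  g=cv2.imread(f'pics/{f}.png').astype(int)
  print(f,'L',[g[250:256,x].mean(0).round().astype(int).tolist() for x in range(326,332)],'R',[g[250:256,x].mean(0).round().astype(int).tolist() for x in range(379,386)])
"
```

```text
side0 298 far [(152, [125, 134, 141]), (153, [125, 133, 140]), (154, [122, 130, 137]), (155, [102, 107, 112]), (156, [76, 79, 81]), (157, [73, 75, 77])] bottom [(178, 76), (179, 77), (180, 76), (181, 73), (182, 60), (183, 48), (184, 50), (185, 44), (186, 42), (187, 42), (188, 42), (189, 42)]
side0 307 far [(152, [124, 133, 140]), (153, [124, 133, 141]), (154, [124, 133, 141]), (155, [130, 137, 144]), (156, [136, 140, 144]), (157, [124, 127, 131])] bottom [(178, 80), (179, 76), (180, 75), (181, 73), (182, 65), (183, 47), (184, 44), (185, 41), (186, 40), (187, 40), (188, 40), (189, 40)]
side6 298 far [(152, [125, 135, 142]), (153, [125, 134, 142]), (154, [121, 129, 135]), (155, [94, 89, 87]), (156, [61, 49, 43]), (157, [57, 42, 36])] bottom [(178, 46), (179, 56), (180, 73), (181, 76), (182, 76), (183, 76), (184, 73), (185, 47), (186, 42), (187, 42), (188, 41), (189, 41)]
side6 307 far [(152, [125, 134, 142]), (153, [125, 134, 141]), (154, [124, 130, 136]), (155, [118, 106, 101]), (156, [104, 69, 50]), (157, [95, 59, 40])] bottom [(178, 47), (179, 51), (180, 73), (181, 75), (182, 75), (183, 75), (184, 70), (185, 45), (186, 40), (187, 40), (188, 39), (189, 39)]
top0 L [[38, 37, 35], [55, 54, 54], [126, 134, 141], [180, 191, 198], [172, 182, 189], [156, 165, 171]] R [[182, 192, 199], [182, 193, 200], [180, 191, 198], [158, 168, 175], [136, 153, 156], [158, 182, 186], [144, 166, 171]]
top6 L [[42, 47, 49], [45, 46, 47], [77, 47, 30], [117, 60, 20], [112, 59, 21], [102, 54, 20]] R [[124, 64, 24], [122, 62, 20], [122, 61, 21], [122, 91, 76], [140, 156, 159], [162, 188, 193], [146, 169, 175]]
```

```bash
python3 -c "
from station import order
print(order.close_job())"
```

```text
the job is handed in; nothing more can be done
None
```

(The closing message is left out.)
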